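# Load the axle carriage of the polishing unit, lock it and start

## Task

Press every loose axle on the bench down past the sprung jaws into a clip of its own on the carriage until it is fully home (any clip will do), then slide the carriage all the way to the end stop at the buffing wheels. Then lock it by dropping the lock pin through the carriage's eye into the lug below, its flange down on the tongue, and only then press the red start button fully down and let it go. Do not disturb the drum shell, the dome cap or the compound bar.

Things in the scene. Friction and masses are not known exactly. Their poses are not given: they have to be found in the camera images.
- axle1: Axle, blackened steel, 120 mm long along its x, 0.25 kg (may be absent). Origin: mid-length, on the axis. Middle 52 mm is a 14 mm square bar (grip here), then round 12 mm journals on both sides, then at each end a 24 mm square head 12 mm thick. Lies on the bench on its heads, axis 12 mm up. All are alike.
- axle2: Axle, blackened steel, 120 mm long along its x, 0.25 kg (may be absent). Origin: mid-length, on the axis. Middle 52 mm is a 14 mm square bar (grip here), then round 12 mm journals on both sides, then at each end a 24 mm square head 12 mm thick. Lies on the bench on its heads, axis 12 mm up. All are alike.
- axle3: Axle, blackened steel, 120 mm long along its x, 0.25 kg (may be absent). Origin: mid-length, on the axis. Middle 52 mm is a 14 mm square bar (grip here), then round 12 mm journals on both sides, then at each end a 24 mm square head 12 mm thick. Lies on the bench on its heads, axis 12 mm up. All are alike.
- axle4: Axle, blackened steel, 120 mm long along its x, 0.25 kg (may be absent). Origin: mid-length, on the axis. Middle 52 mm is a 14 mm square bar (grip here), then round 12 mm journals on both sides, then at each end a 24 mm square head 12 mm thick. Lies on the bench on its heads, axis 12 mm up. All are alike.
- clip1 (a point): Point of clip 1 on the carriage: where the mid-length of a fully seated axle lies. Axes: x along a seated axle, y away from the wheels, z up. Clips 1 to 4 are alike, 65 mm apart along y, clip 1 nearest the wheels. This point is 32 mm above the carriage deck. Each clip is a pair of steel forks, 10 mm thick, at x = -34 and +34 mm, for the round journals; 58 mm are free between them for the fingers.
- clip2 (a point): Point of clip 2 on the carriage: where the mid-length of a fully seated axle lies. Axes: x along a seated axle, y away from the wheels, z up. In each fork the -y side is a fixed tine with a lip flared outward, up to 29 mm above this point; the +y side is a sprung hinged jaw whose roller nose overhangs the 15 mm wide slot, nose centre 11 mm and jaw top 21 mm above this point.
- clip3 (a point): Point of clip 3 on the carriage: where the mid-length of a fully seated axle lies. Axes: x along a seated axle, y away from the wheels, z up. Lowered straight down in any clip, the axle meets the noses about 18 mm too high, pushes them aside (about 10 N for both) and they snap back over it; it then rests on the fork bottoms, with 3 mm of play upward.
- clip4 (a point): Point of clip 4 on the carriage: where the mid-length of a fully seated axle lies. Axes: x along a seated axle, y away from the wheels, z up. It is the one nearest the eye.
- carriage (a joint): Travel of the carriage in m along its bed: 0 farthest from the buffing wheels, 0.080 at the end stop nearest them (slides towards the carriage's -y; friction about 4 N, stays where left). Starts between 0 and 0.02.
- knob (a point): Centre of the top of the black upright knob on the carriage's tongue, 24 mm in diameter, 40 mm high, for pushing or pulling the carriage; 60 mm beyond the eye, axes as the clips. Clear all round.
- eye (a point): Eye: centre of the 16 mm round hole through the carriage's flat tongue (10 mm thick, 70 mm wide along x), at its top face, 50 mm above the bench. Axes as the clips. It lies 67 mm in +y from clip4, and the deck is level with it.
- lug (a point): Lug: centre of the mouth of the 16 mm round hole in the fixed bed, 38 mm deep, 2 mm below the tongue. The eye stands over it only when the carriage is at the end stop.
- pin: Steel lock pin, stands upright in a wooden holder block. Origin on its axis at the underside of its flange, z up along the axis. Below: a round-nosed shank 12 mm in diameter, 46 mm long. Above: flange 28 mm in diameter, 5 mm thick, then a round grip 22 mm in diameter up to 46 mm above the origin. 0.12 kg. Fully home when the flange lies on the tongue.
- holder: Fixed wooden holder block of the pin, 60 x 60 x 52 mm, with a 15 mm hole 49 mm deep in the middle of its top. Origin at the centre of its underside.
- start (a joint): Press depth of the red start button in m: 0 out, 0.006 fully down (about 5 N); springs back.
- start_top (a point): Centre of the top of the red start button (32 mm in diameter, pressed downward), on a grey control box in front of the bed, 68 mm above the bench when out; moves with the button.
- unit: Fixed polishing unit with its bed. Origin on the bench; x is across the bed away from the robot, y along the bed away from the wheels. The motor (to 225 mm high) and two buffing wheels (160 mm in diameter, tops 240 mm high) stand at y = -0.31, wheels at x = -0.135 and +0.135; nothing of them reaches beyond y = -0.23. The bed is up to 100 mm wide and the carriage deck above it 130 mm.
- drum: Bystander: brass drum shell, an open tube 100 mm in diameter, 130 mm high, standing on end. Origin at the centre of its underside. Not to be disturbed.
- dome: Bystander: copper dome cap, 96 mm in diameter, 58 mm high. Origin at the centre of its underside. Not to be disturbed.
- compound_bar: Bystander: reddish bar of polishing compound, 120 x 40 x 30 mm, long along its x. Origin at the centre of its underside. Not to be disturbed.
Not all that is in view belongs to the job. Leave any orange or pink look-alike of the axle3 alone.

How it is judged:
By the outcome, as a careful person would: the job done as asked, in the order asked, and still so for the second after the job is handed in, with the robot touching nothing.
Of axle1, axle2, axle3, axle4 only 3 to 4 are there at a start; the rules pass over those that are not, and their reading is None.
At some moment in a run one of axle1, axle2, axle3, axle4 may be knocked a few centimetres aside while the robot is not near it.
It also fails if it takes over 208 s, if anything falls off the work surface, if the arm or the gripper's body presses on something with over 40 N, if the wrist force passes 120 N, or if a joint passes its speed limit or range.

## Robot

A 6-joint arm with a two-finger parallel gripper is mounted at the origin on the work surface. World frame = base frame: x ahead of the robot, y to its left, z up, the work surface at z = 0. Lengths are in mm, angles in rad, forces in N, time in s.
With the tool pointing down it reaches from about 350 to 775 mm from the base axis. Payload 7.3 kg.
Tool frame: the origin (TCP) lies midway between the tips of the shut fingers; the grasp point (between the pads) lies 19 mm behind it; z points along the fingers, y is the line along which they close (so a half turn about z gives the same grasp; the last joint's range is limited). The gripper opens to 92 mm and grips with 3 to 60 N. Pads are 19 mm wide; open, the fingers measure 130 mm over their backs; the gripper's body (75 mm by 190 mm) begins 47 mm behind the grasp point.
Start: joints at [-1.332, 0.342, 1.524, -0, 1.275, -0.146], TCP at [197.095, -486.622, 200.641] pointing down, gripper open.
Joint ranges: [-2.53, 2.53], [-0.77, 2.02], [0.04, 2.7], [-1, 4.14], [0.28, 2.66], [-3.11, 3.11]. Speed limits (rad/s): [2.57, 2.57, 3.14, 3.14, 3.14, 3.14].

## Interface

Orientations are given as [roll, pitch, yaw] about the fixed x, y, z axes, in that order (R = Rz(yaw) Ry(pitch) Rx(roll)).
In Python, from plant import r gives the robot as it stands. Calls block until the motion is done:
- r.move_to(position, orientation): joint-space move of the TCP to a pose.
- r.move_straight(position, feed=150, rotation=None): straight line of the TCP; rotation=None keeps the orientation; feed is the mean speed in mm/s.
- r.movej(angles): joint-space move.
- r.set_gripper(opening, squeeze=None): finger opening in mm; squeeze is the grip in N (None keeps the last); returns when the fingers have stopped.
- r.wait(seconds).
- r.inverse_kinematics(position, orientation): joint angles nearest the present ones, or None.
- r.get_obs(): the state.
- r.camera(name): name is "scene" or "side" or "wrist"; returns the picture (400x640x3 uint8, red, green, blue); there is no depth.
- r.calibration(name): a dict with "fx", "fy", "cx", "cy" (pixels), "rvec" (rotation vector, rad) and "tvec" (3), from world to camera coordinates, as OpenCV has them. Camera axes: x right, y down, z forward; pixel columns grow to the right and rows downward; lengths in mm; the calibration is good to about 2 mm. A picture is of the moment at which its call begins: read the wrist's pose just before it. calibration takes no time and is no camera call; for the wrist camera it gives the pose at the moment of the call.
A pose or a line that the arm cannot do raises r.PlanningError and nothing moves.
- r.sign_off(): hands the job in; it is judged then, once.
The state is a dict: "clock": time; "joint_positions": joint angles; "qvel": joint speeds; "joint_torque": joint torques, N m; "eef_pos": TCP position; "eef_rot": TCP orientation; "contact_force": force on the tool from outside, world axes, zero at the start; "torque": the same for the moment, N m; "gripper_width": finger opening in mm; "grasp_force": force on a finger pad.
Only numpy, scipy, OpenCV 4.12 (cv2) and the standard library are available. Lean on these libraries where they do the work, as an engineer would, in place of code of your own. Each camera call takes 0.05 s, during which the arm holds its last target. There are 200 camera calls.

## Working session

There is one attempt and no reset: what is moved stays moved. The work goes in short steps, each a Python script; the robot and the scene stay as the last script left them, time stands still between calls to the robot, and variables do not carry over. Pictures are saved under pics/ and viewed, at most 14 in all, crops included, and the job is handed in when it is done.

```bash
ls; mkdir -p pics; python3 - <<'E'
from plant import r
import cv2
for n in ("scene","side","wrist"):
    im=r.camera(n); cv2.imwrite(f"pics/{n}0.png",im[:,:,::-1]); c=r.calibration(n); print(n,{k:[round(float(x),3) for x in v] if hasattr(v,'__len__') else v for k,v in c.items()})
o=r.get_obs(); print(o["clock"],o["eef_pos"],o["eef_rot"],o["gripper_width"])
E
```

```text
pics
scene {'fx': 503.43389324106494, 'fy': 503.43389324106494, 'cx': 322.6085137197146, 'cy': 199.8660348891772, 'rvec': [2.05, 1.768, -0.491], 'tvec': [-96.676, -436.235, 1811.123]}
side {'fx': 380.89728142846144, 'fy': 380.89728142846144, 'cx': 321.66536569888746, 'cy': 200.22619906826117, 'rvec': [0.837, -2.443, 1.219], 'tvec': [420.375, 246.428, 1095.835]}
wrist {'fx': 306.713310397956, 'fy': 306.713310397956, 'cx': 313.4737065096347, 'cy': 195.9681228502327, 'rvec': [-2.397, 1.614, 0.241], 'tvec': [-524.585, -35.142, 391.487]}
0.15 [ 196.99815457 -486.27490038  200.09585338] [-3.14041176e+00 -1.58959421e-04  3.84795424e-01] 91.78283686286362
```

View pics/scene0.png

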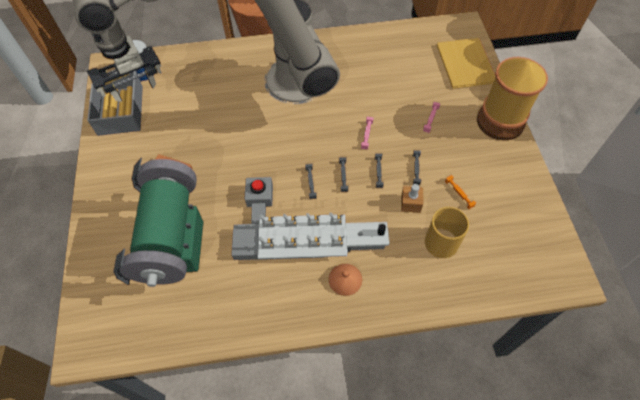

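View pics/side0.png

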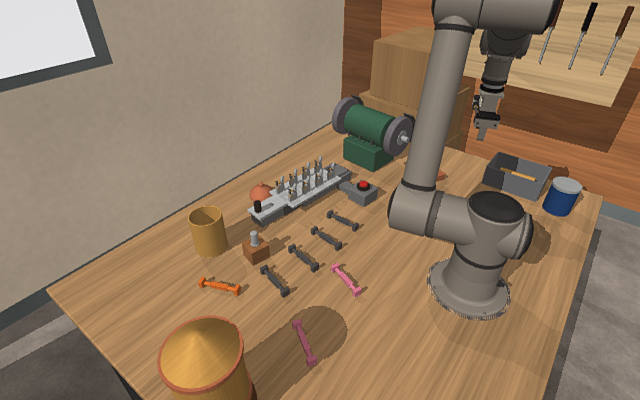

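The scene view shows four dark axles near (311,181), (343,174), (379,170) and (417,167). The pin and holder are at (414,195), the button at (258,185), the carriage runs (260–388, 238) and the knob is at (381,230). Next I'll get rough positions by casting rays, then look closely with the wrist camera.

```bash
cat > h.py <<'E'
import numpy as np, cv2
from plant import r
def P(c): 
    R=cv2.Rodrigues(np.array(c["rvec"],float))[0]; t=np.array(c["tvec"],float).ravel(); return R,t
def ray(c,uv):
    R,t=P(c); d=R.T@np.array([(uv[0]-c["cx"])/c["fx"],(uv[1]-c["cy"])/c["fy"],1]); return -R.T@t,d/np.linalg.norm(d)
def onz(c,uv,z):
    o,d=ray(c,uv); return o+d*(z-o[2])/d[2]
def tri(obs):  # [(c,uv),...] least squares point
    A=np.zeros((3,3));b=np.zeros(3)
    for c,uv in obs:
        o,d=ray(c,uv); M=np.eye(3)-np.outer(d,d); A+=M;b+=M@o
    p=np.linalg.solve(A,b); e=[np.linalg.norm((np.eye(3)-np.outer(ray(c,uv)[1],ray(c,uv)[1]))@(p-ray(c,uv)[0])) for c,uv in obs]
    return p,max(e)
def proj(c,p):
    R,t=P(c); q=R@np.asarray(p,float)+t; return q[0]/q[2]*c["fx"]+c["cx"],q[1]/q[2]*c["fy"]+c["cy"]
def shot(name,fn=None):
    c=r.calibration(name); im=r.camera(name)[:,:,::-1].copy()
    if fn: cv2.imwrite(f"pics/{fn}.png",im)
    return c,im
E
python3 - <<'E'
from h import *
np.set_printoptions(precision=1,suppress=True)
c=r.calibration("scene")
for n,uv,z in [("a1",(311,181),12),("a2",(343,174),12),("a3",(379,170),12),("a4",(417,167),12),("pin",(415,188),95),("hold",(413,201),52),("knob",(381,229),90),("eye",(366,236),50),("btn",(258,185),68),("deckL",(262,243),50),("drumtop",(449,222),130),("dome",(346,280),30),("cmp",(175,160),20)]:
    print(n,onz(c,uv,z))
w=r.calibration("wrist"); R,t=P(w); print("wristcam",-R.T@t, R[2], R[0])
E
```

```text
a1 [448.2  -4.1  12. ]
a2 [437.5  99.2  12. ]
a3 [439.9 214.3  12. ]
a4 [446.9 335.6  12. ]
pin [570.3 286.9  95. ]
hold [588.6 282.9  52. ]
knob [683.9 163.5  90. ]
eye [680.  124.3  50. ]
btn [ 473.7 -165.7   68. ]
deckL [ 657.6 -171.2   50. ]
drumtop [710.  342.2 130. ]
dome [795.1  47.6  30. ]
cmp [ 308.4 -424.9   20. ]
wristcam [ 271.1 -456.9  384. ] [-0.3 -0.1 -1. ] [ 0.4 -0.9 -0. ]
```

```bash
python3 - <<'E'
from h import *
import pickle
np.set_printoptions(precision=1,suppress=True)
D=[]
for i,p in enumerate([(480,-90,330),(440,170,330),(560,120,330)]):
    r.move_to(p,[np.pi,0,0]); r.wait(.3)
    D.append(shot("wrist",f"w{i}"))
    R,t=P(D[-1][0]); print(r.get_obs()["clock"],-R.T@t,R[2])
pickle.dump(D,open("w.pkl","wb"))
E
```

```text
2.3333 [559.8 -90.4 513.7] [-0.3  0.  -1. ]
3.7083 [520.2 169.2 513.8] [-0.3  0.  -1. ]
4.6417 [639.  120.8 514.7] [-0.3  0.  -1. ]
```

View pics/w0.png

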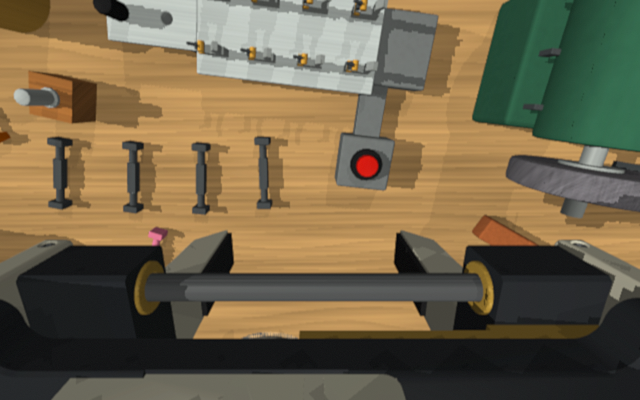

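View pics/w1.png

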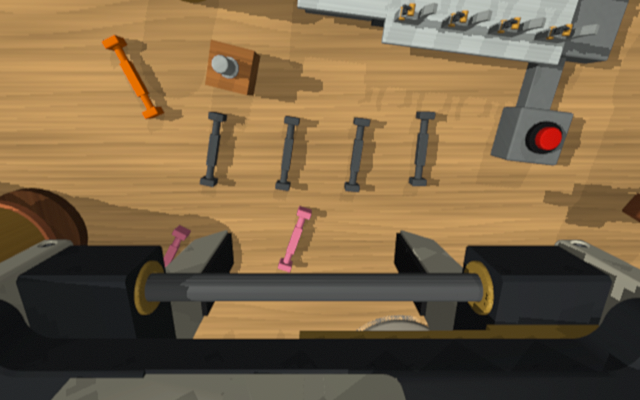

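View pics/w2.png

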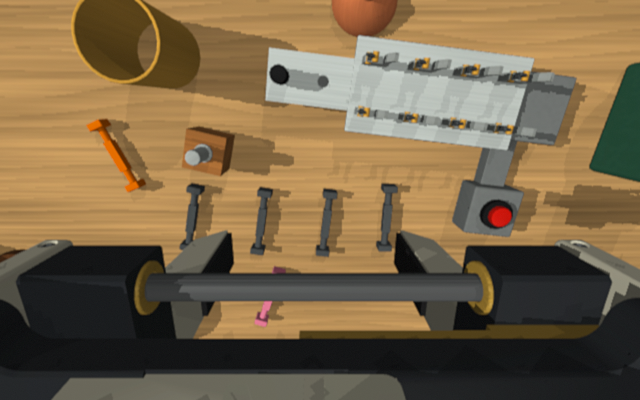

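The wrist views are clear: axles in w1 near (213,148), (288,152), (357,153) and (424,148), the pin top near (223,66), and the button at (545,137). In w2 the knob is at (279,75) and the eye at (323,81). I'll take carriage views from two places, and compute axles and pin from w0–w2.

```bash
python3 - <<'E'
from h import *
import pickle
np.set_printoptions(precision=1,suppress=True)
D=pickle.load(open("w.pkl","rb"))
for i,p in enumerate([(600,60,230),(600,-30,230)]):
    r.move_to(p,[np.pi,0,0]); r.wait(.3)
    D.append(shot("wrist",f"w{i+3}"))
pickle.dump(D,open("w.pkl","wb"))
print(r.get_obs()["clock"])
def blobs(im,lo,hi,amin,amax,roi=None):
    m=cv2.inRange(cv2.cvtColor(im,cv2.COLOR_BGR2HSV),lo,hi)
    m[228:]=0
    n,l,s,ce=cv2.connectedComponentsWithStats(m)
    return [(ce[k],s[k],l==k) for k in range(1,n) if amin<s[k][4]<amax]
for j in (0,1,2):
    c,im=D[j]; print("view",j)
    for ce,s,m in blobs(im,(0,0,20),(179,90,110),250,1600):
        pts=np.argwhere(m)[:,::-1].astype(float)
        q=onz(c,ce,12); print("dark",ce,s, q)
    for ce,s,m in blobs(im,(0,200,150),(8,255,255),200,3000): print("red",ce,s,onz(c,ce,68))
    for ce,s,m in blobs(im,(8,150,150),(22,255,255),15,300): print("or",ce,s[4],end=";")
    print()
E
```

```text
6.35
view 0
dark [42.3 97.2] [ 24  88  36  19 431] [568.7 332.8  12. ]
dark [263.  172.5] [255 137  17  72 658] [448.7  -5.6  12. ]
dark [ 59.5 172.5] [ 48 138  24  71 939] [448.8 334.8  12. ]
dark [132.5 176.4] [122 141  21  72 828] [442.1 213.8  12. ]
dark [200.4 177.9] [192 143  18  72 714] [439.5 100.1  12. ]
red [366.8 165.8] [357 156  21  21 345] [ 471.2 -168.6   68. ]
or [363.2   4.6] 40;or [199.5  45.9] 42;or [251.3  54.9] 17;or [303.3  58.8] 39;or [354.7  65.1] 36;or [493. 225.] 71;
view 1
dark [411.8  16.9] [395   5  39  21 266] [639.8  26.7  12. ]
dark [347.3  15.9] [297   7  88  21 421] [641.2 120.4  12. ]
dark [458.4  23. ] [441  12  46  20 371] [631.9 -42.   12. ]
dark [507.   29.4] [487  19  47  19 411] [ 623.4 -114.5   12. ]
dark [212.6 148.8] [200 112  27  75 739] [448.9 334.4  12. ]
dark [421.2 148.4] [409 112  26  74 807] [449.2  -6.2  12. ]
dark [286.9 152.9] [275 116  25  75 679] [442.  213.2  12. ]
dark [356.4 154.3] [344 118  26  74 718] [439.7  99.3  12. ]
red [549.4 138. ] [538 128  23  21 383] [ 471.8 -169.    68. ]
or [411.2   9.2] 43;or [462.8  19.1] 24;or [515.8  23.2] 40;or [566.4  32.7] 22;or [109.2  41.2] 152;or [  7.8 207. ] 52;
view 2
dark [278.6  73.9] [270  65  20  20 276] [682.2 174.6  12. ]
dark [469.2  72.4] [452  66  40  13 255] [ 684.7 -116.3   12. ]
dark [533.8 105. ] [ 497   71   79   96 1370] [ 637.3 -224.7   12. ]
dark [193.1 204.3] [186 184  18  44 429] [472.1 328.9  12. ]
dark [387.5 204.1] [381 184  17  44 427] [473.   -6.6  12. ]
dark [262.8 206.1] [257 188  15  40 354] [468.9 208.6  12. ]
dark [327.8 206.8] [322 189  15  39 346] [467.8  96.3  12. ]
red [500.1 216.6] [490 208  21  19 314] [ 471.3 -168.6   68. ]
or [374.1  59.4] 17;or [425.6  63.1] 39;or [474.9  72.3] 23;or [524.3  78.5] 23;or [366.2 111.5] 29;or [ 93.4 125. ] 125;or [462.2 123.9] 29;or [509.6 129.5] 31;
```

View pics/w3.png

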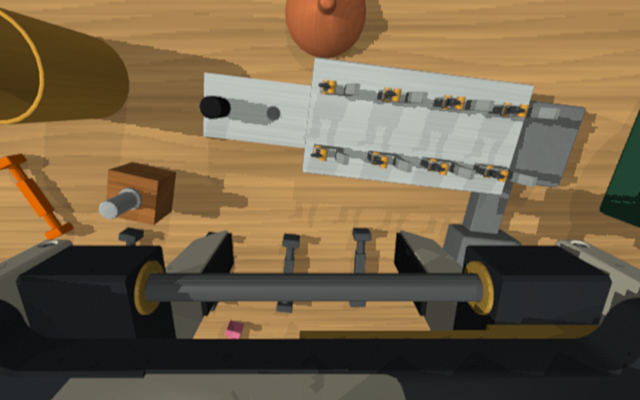

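w3 shows the whole carriage: deck corners (314,59), (533,86), (507,193), (303,172), knob top (209,105), eye (273,113), and all 8 roller pairs. Next come the axle yaws, the triangulated rollers, eye, knob and deck corners, and an enlarged crop.

```bash
python3 - <<'E'
from h import *
import pickle
np.set_printoptions(precision=1,suppress=True)
D=pickle.load(open("w.pkl","rb"))
cv2.imwrite("pics/crop3.png",cv2.resize(D[3][1][45:205,195:545],None,fx=2.28,fy=2.28,interpolation=cv2.INTER_CUBIC))
def comps(m,amin,amax):
    m=m.copy(); m[228:]=0
    n,l,s,ce=cv2.connectedComponentsWithStats(m)
    return [(ce[k],s[k],l==k) for k in range(1,n) if amin<s[k][4]<amax]
for j in (0,1):
    c,im=D[j]; hsv=cv2.cvtColor(im,cv2.COLOR_BGR2HSV)
    for ce,s,m in comps(cv2.inRange(hsv,(0,0,20),(179,90,110)),600,1000):
        if not 60<s[3]<80: continue
        q=np.array([onz(c,p,12)[:2] for p in np.argwhere(m)[:,::-1].astype(float)])
        (cx,cy),(w,h),a=cv2.minAreaRect(q.astype(np.float32)); v=np.linalg.svd(q-q.mean(0),full_matrices=False)[2][0]; v*=np.sign(v[0])
        print(j,"axle",cx,cy,sorted((w,h)),"yaw deg",np.degrees(np.arctan2(v[1],v[0])))
for j in (2,3,4):
    c,im=D[j]; hsv=cv2.cvtColor(im,cv2.COLOR_BGR2HSV)
    print("view",j)
    for ce,s,m in comps(cv2.inRange(hsv,(8,150,120),(25,255,255)),10,120):
        if 290<onz(c,ce,90)[1]: continue
        print(" roller",ce,s[4],onz(c,ce,93))
    M=cv2.inRange(hsv,(0,0,140),(179,60,255)); M=cv2.morphologyEx(M,cv2.MORPH_OPEN,np.ones((5,5)))
    big=max(comps(M,1000,1e6),key=lambda t:t[1][4])
    cn=max(cv2.findContours(big[2].astype(np.uint8),cv2.RETR_EXTERNAL,cv2.CHAIN_APPROX_NONE)[0],key=cv2.contourArea)
    ap=cv2.approxPolyDP(cn,5,True)[:,0]
    for p in ap: print(" corner",p,onz(c,p,50))
    for ce,s,m in comps(cv2.inRange(hsv,(0,0,0),(179,255,45)),80,900):
        w=onz(c,ce,90)
        if abs(w[1]-150)<40: print(" dark",ce,s,w)
E
```

```text
0 axle 446.6560363769531 -5.831282615661621 [24.406965255737305, 121.77915954589844] yaw deg -1.167082454625221
0 axle 446.199462890625 334.7976379394531 [38.49365234375, 126.56351470947266] yaw deg -13.702695891644133
0 axle 439.2130432128906 214.60581970214844 [32.49032211303711, 124.10578155517578] yaw deg -9.696325298527682
0 axle 436.8255615234375 100.6347427368164 [27.579736709594727, 123.13560485839844] yaw deg -6.394265889897549
1 axle 446.3994140625 335.15887451171875 [27.166112899780273, 122.39253234863281] yaw deg -13.214822345664883
1 axle 447.005859375 -6.110935211181641 [29.756376266479492, 119.33329772949219] yaw deg -1.0178211964284567
1 axle 439.7717590332031 213.93084716796875 [23.518688201904297, 122.03683471679688] yaw deg -9.516489942319845
1 axle 437.33526611328125 99.53397369384766 [26.02265739440918, 121.34400177001953] yaw deg -6.234546658171089
view 2
 roller [375.1  56.9] 44 [695.5  43.5  93. ]
 roller [425.6  63.1] 42 [688.3 -21.1  93. ]
 roller [475.7  69.9] 41 [680.4 -85.9  93. ]
 roller [525.5  76.2] 46 [ 673.  -150.9   93. ]
 roller [366.2 111.7] 33 [6
[... 4258 characters left out ...]
7] 61 [628.9  51.6  93. ]
 roller [299.  160.9] 61 [621.4 -13.1  93. ]
 roller [360.1 168. ] 59 [613.9 -78.1  93. ]
 roller [410.3 165.5] 11 [ 616.7 -131.2   93. ]
 roller [420.1 174.9] 57 [ 606.5 -142.7   93. ]
 corner [122  72] [712.4 183.4  50. ]
 corner [125  94] [689.3 184.1  50. ]
 corner [202 110] [672.1  99.1  50. ]
 corner [189 124] [656.5 115.8  50. ]
 corner [127 118] [663.1 186.4  50. ]
 corner [127 135] [643.7 189.8  50. ]
 corner [435 165] [ 608.9 -174.6   50. ]
 corner [445 126] [ 654.8 -180.9   50. ]
 corner [429 117] [ 664.9 -161.2   50. ]
 corner [231  94] [689.5  64.6  50. ]
 corner [218  83] [701.2  78.2  50. ]
 dark [130.1 106.1] [111  95  40  23 720] [676.6 157.6  90. ]
```

View pics/crop3.png

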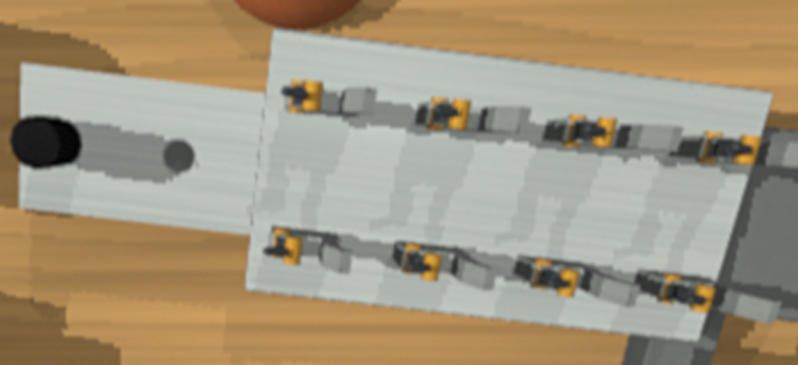

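The rollers agree across three views when cast onto z=93. That puts the clip points at z≈82, with the carriage yawed about -6.6°. Next: eye, knob, pin top and button by triangulation.

```bash
python3 - <<'E'
from h import *
import pickle
np.set_printoptions(precision=1,suppress=True)
D=pickle.load(open("w.pkl","rb"))
def near(j,p,lo,hi,rad,blur=False):
    c,im=D[j]; u,v=proj(c,p); u,v=int(u),int(v)
    x0,y0=max(u-rad,0),max(v-rad,0)
    m=cv2.inRange(cv2.cvtColor(im,cv2.COLOR_BGR2HSV),lo,hi)[y0:v+rad,x0:u+rad]
    n,l,s,ce=cv2.connectedComponentsWithStats(m)
    if n<2: return None
    k=1+np.argmax(s[1:,4]); return ce[k]+[x0,y0],s[k]
for name,p,lo,hi,rad,js in [("eye",(669.5,108.5,50),(0,0,0),(179,255,115),9,(2,3,4)),("red",(471.5,-169,68),(0,200,150),(8,255,255),25,(0,1,2)),
      ("pin",(565,290,98),(0,0,120),(179,45,255),22,(1,2,3))]:
    ob=[]
    for j in js:
        t=near(j,p,lo,hi,rad)
        if t is None: print(name,j,"none"); continue
        print(name,j,t[0],t[1],onz(D[j][0],t[0],p[2])); ob.append((D[j][0],t[0]))
    print(tri(ob))
# roller triangulation
rol={"4f":[(2,375.1,56.9),(3,331.6,86.8),(4,240.2,86.2)],"1f":[(2,525.5,76.2),(3,523,110.7),(4,434.7,110.2)],"4n":[(2,366.2,111.7),(3,323,154),(4,237.2,153.7)],"1n":[(2,509.6,129.5),(3,503.4,175),(4,420.1,174.9)]}
for k,v in rol.items(): print(k,tri([(D[j][0],(a,b)) for j,a,b in v]))
print("knob pts",[onz(D[j][0],uv,90) for j,uv in ((2,(279,74.4)),(3,(209,105)),(4,(120,104)))])
print("motor",onz(D[0][0],(478,118),40))
big=lambda j,a,b,c_,d,f:cv2.resize(D[j][1][a:b,c_:d],None,fx=f,fy=f,interpolation=cv2.INTER_CUBIC)
cv2.imwrite("pics/cropmix.png",np.vstack([np.hstack([big(1,20,110,180,290,3.5),big(2,100,190,150,260,3.5)]),np.hstack([big(3,80,140,195,305,3.5),big(4,80,140,105,215,3.5)])]))
E
```

```text
eye 2 [322.3  81.1] [ 4  4 11 12 97] [669.5 108.8  50. ]
eye 3 [272.6 113.2] [  3   3  14  14 153] [669.4 108.4  50. ]
eye 4 [194.3 112.4] [  3   3  14  14 159] [669.4 108.2  50. ]
(array([669.5, 108.7,  48.8]), np.float64(0.13557221193871416))
red 0 [366.8 165.8] [ 15  16  21  21 345] [ 471.2 -168.6   68. ]
red 1 [549.4 138. ] [ 14  15  23  21 383] [ 471.8 -169.    68. ]
red 2 [500.1 216.6] [ 15  17  21  19 314] [ 471.3 -168.6   68. ]
(array([ 471.6, -168.4,   68.7]), np.float64(0.2912788436758312))
pin 1 [219.4  63.5] [ 17  12  16  18 224] [567.8 287.4  98. ]
pin 2 [191.9 157.3] [ 17  13  15  15 171] [568.3 287.3  98. ]
pin 3 [107.6 209.5] [ 16  11  18  18 247] [568.5 286.9  98. ]
(array([568. , 287.8,  96.7]), np.float64(0.08056921934247353))
4f (array([695.6,  43.6,  94.1]), np.float64(0.33874995213300074))
1f (array([ 673.2, -150.3,   93.9]), np.float64(0.3306911803911139))
4n (array([629. ,  51.3,  93.5]), np.float64(0.26064469136614943))
1n (array([ 606.3, -143.1,   92.7]), np.float64(0.506462668367795))
knob pts [array([675. , 165.8,  90. ]), array([678.5, 167.7,  90. ]), array([678.6, 167.5,  90. ])]
motor [ 538.2 -336.3   40. ]
```

View pics/cropmix.png

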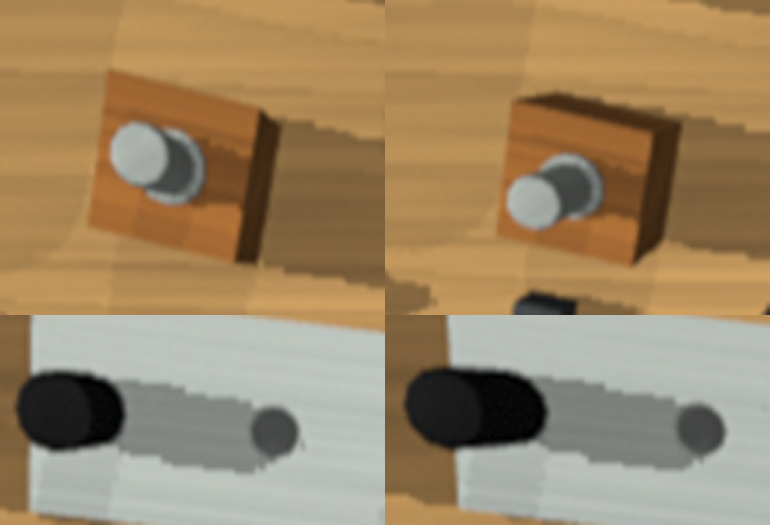

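The crops show the pin top and flange concentric over the holder, and a clear eye disc. So the eye is at (669.5,108.5,50), the pin at (568.1,287.4) with its top at about 97, and the button at (471.5,-168.6,68). Load the first axle now.

```bash
cat >> h.py <<'E'
np.set_printoptions(precision=2,suppress=True)
YAW=-np.radians(6.57); YH=np.array([-np.sin(YAW),np.cos(YAW)]); XH=np.array([np.cos(YAW),np.sin(YAW)])
EYE=np.array([669.5,108.5])
def clip(n,eye=EYE): return eye-YH*(67+65*(4-n))
def O(yaw): return [np.pi,0,yaw]
def look_axle(p,fn=None):
    r.move_to((p[0]-10,p[1],300),O(0)); r.wait(.2)
    c,im=shot("wrist",fn); hsv=cv2.cvtColor(im,cv2.COLOR_BGR2HSV); m=cv2.inRange(hsv,(0,0,20),(179,90,110)); m[228:]=0
    n,l,s,ce=cv2.connectedComponentsWithStats(m); out=[]
    for k in range(1,n):
        if not 500<s[k][4]<1500: continue
        q=np.array([onz(c,t,12)[:2] for t in np.argwhere(l==k)[:,::-1].astype(float)])
        (cx,cy),wh,a=cv2.minAreaRect(q.astype(np.float32)); v=np.linalg.svd(q-q.mean(0),full_matrices=False)[2][0]; v*=np.sign(v[0])
        if 110<max(wh)<132 and min(wh)<45: out.append((np.append((q.mean(0)+[cx,cy])/2,np.arctan2(v[1],v[0]))))
    return min(out,key=lambda a:np.hypot(*(a[:2]-p))) if out else None
def st(tag):
    o=r.get_obs(); print(tag,round(o["clock"],1),o["eef_pos"],"F",o["contact_force"],"w",round(o["gripper_width"],1),"g",round(float(np.max(o["grasp_force"])),1)); return o
def pick(a):
    x,y,yaw=a; r.set_gripper(50); r.move_to((x,y,80),O(yaw)); r.move_straight((x,y,3.5),feed=120); r.set_gripper(8,60)
    o=st("grip"); r.move_straight((x,y,150)); st("lift"); return o["eef_pos"][2]
def insert(n,zt,eye=EYE):
    off=12-zt; p=clip(n,eye)
    r.move_to((*p,150),O(YAW)); r.move_straight((*p,108-off),feed=120); st("above")
    for z in (100,95,90,86,83.5,82.5,81.5,80.5):
        r.move_straight((*p,z-off),feed=40); o=st(f"z{z}")
        if z<84 and o["contact_force"][2]>14: break
    return off
def release(n,off,eye=EYE):
    p=clip(n,eye); r.set_gripper(36); st("open"); r.move_straight((*p,150)); st("out")
E
python3 - <<'E'
from h import *
a=look_axle((447,335)); print(a)
z=pick(a); off=insert(4,z); shot("side","s1")
E
```

```text
[447.37 334.1   -0.23]
grip 11.5 [447.37 334.07   3.47] F [-0.13  0.1  -1.06] w 7.8 g 0.0
lift 12.6 [446.82 333.79 149.08] F [-0.86 -0.24  0.06] w 7.9 g 0.0
above 14.5 [662.06  42.53 100.  ] F [0.7  0.3  0.53] w 7.9 g 0.0
z100 14.9 [661.74  41.9   91.43] F [-0.68 -0.24  0.46] w 8.2 g 0.0
z95 15.1 [661.61  41.93  86.1 ] F [-0.08  0.5   0.87] w 7.9 g 0.0
z90 15.4 [661.57  41.94  81.01] F [ 0.51 -0.34 -1.01] w 7.8 g 0.0
z86 15.7 [661.6   41.94  77.1 ] F [ 0.02 -0.49 -0.43] w 8.0 g 0.0
z83.5 15.9 [661.72  41.93  74.78] F [-0.22  0.4  -0.05] w 8.1 g 0.0
z82.5 16.2 [661.82  41.97  73.95] F [0.25 0.15 0.39] w 7.8 g 0.0
z81.5 16.4 [661.79  41.94  72.91] F [-0.33 -0.58 -0.53] w 7.8 g 0.0
z80.5 16.7 [661.79  41.96  71.9 ] F [-0.03  0.17  0.07] w 7.8 g 0.0
```

The gripper closed on nothing (7.8 mm), so I'll raise it and look.

```bash
python3 - <<'E'
from h import *
r.move_straight((*clip(4),160)); r.set_gripper(50)
print(look_axle((430,250),"w5"), r.get_obs()["gripper_width"])
E
```

```text
[440.89 212.96  -0.16] 49.783225899486304
```

View pics/w5.png

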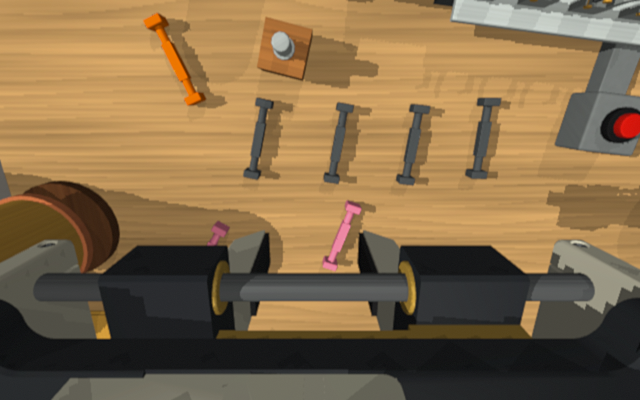

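```bash
python3 - <<'E'
from h import *
for p in [(447,335),(447,280)]:
    print(p,look_axle(p,"w6"))
a=look_axle((447,335))
r.move_to((a[0],a[1],80),O(a[2])); r.wait(.3); c,im=shot("wrist","w7"); st("hover"); c2,im2=shot("side","s2"); 
u,v=proj(c2,(a[0],a[1],60)); u,v=int(u),int(v); print(u,v)
cv2.imwrite("pics/mix2.png",np.hstack([im[:,:,:],]) ); cr=im2[max(v-70,0):v+70,max(u-90,0):u+90]; cv2.imwrite("pics/s2c.png",cv2.resize(cr,None,fx=4,fy=4))
E
```

```text
(447, 335) [447.32 333.96  -0.23]
(447, 280) [447.4  334.49  -0.23]
hover 22.9 [447.74 334.18  80.79] F [0.52 0.22 1.25] w 49.9 g 0.0
272 268
```

View pics/w7.png

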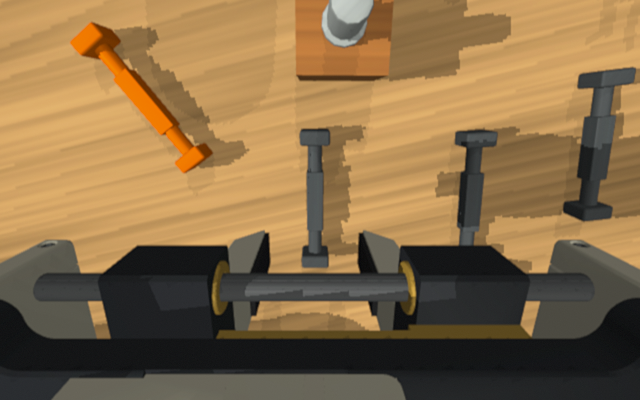

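View pics/s2c.png

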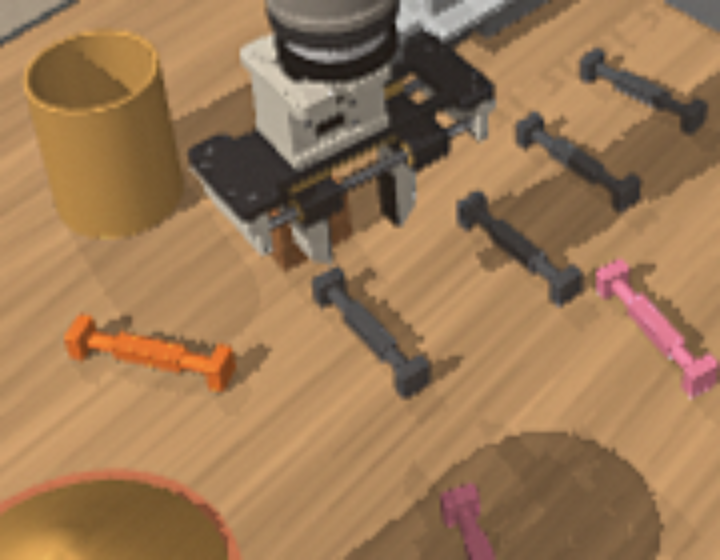

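The axle hasn't moved and the side view puts the gripper over it, so I'll descend again and record before and after closing in one composite.

```bash
python3 - <<'E'
from h import *
a=look_axle((447,335)); print(a)
r.move_to((a[0],a[1],80),O(a[2])); r.move_straight((a[0],a[1],3.5),feed=100)
def snap():
    cs,s=shot("side"); cw,w=shot("wrist"); cc,sc=shot("scene")
    u,v=map(int,proj(cs,(a[0],a[1],12))); u2,v2=map(int,proj(cc,(a[0],a[1],12)))
    f=lambda im,u,v,h,w_,k: cv2.resize(im[v-h:v+h,u-w_:u+w_],(400,280),interpolation=cv2.INTER_CUBIC)
    print("wrist proj tcp",proj(cw,(a[0],a[1],3.5)))
    return np.vstack([f(s,u,v,35,50,4),cv2.resize(w[120:400,120:520],(400,280))])
A=snap(); st("down")
for g in (24,16,13,10): r.set_gripper(g,60); r.wait(.2); st(f"g{g}")
B=snap()
cv2.imwrite("pics/mix3.png",np.hstack([A,B]))
E
```

```text
[447.33 333.91  -0.23]
wrist proj tcp (np.float64(315.0085300068202), np.float64(231.61899114686813))
down 26.1 [447.8  334.19   4.24] F [-0.31  0.5   0.6 ] w 49.9 g 0.0
g24 26.9 [447.33 333.93   3.52] F [-0.12 -0.41  0.72] w 23.8 g 0.0
g16 27.5 [447.32 333.91   3.49] F [ 0.44 -0.54  0.34] w 16.2 g 0.0
g13 28.0 [447.33 333.91   3.49] F [-0.62 -0.26 -0.34] w 13.2 g 0.0
g10 28.5 [447.33 333.9    3.5 ] F [ 0.7   0.01 -0.69] w 10.2 g 0.0
wrist proj tcp (np.float64(314.3053812314647), np.float64(231.41621133737976))
```

View pics/mix3.png

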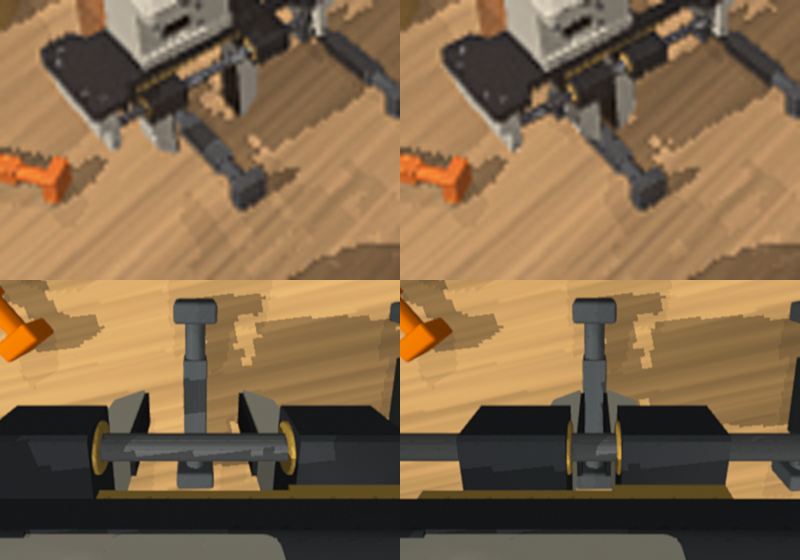

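In the composite, finger-gap and bar-width scaling put the real fingertips about 25–30 mm higher than the TCP reading implies, so the fingers closed above the bar. I'll find the true tip height by lowering gently onto the bench, open, under force control.

```bash
python3 - <<'E'
from h import *
a=(447.33,333.95,-0.232)
r.set_gripper(44); z=3.5
while z>-30:
    z-=2
    try: r.move_straight((a[0],a[1],z),feed=25)
    except r.PlanningError as e: print("plan",e); break
    o=r.get_obs()
    if o["contact_force"][2]>3: break
st("touch"); print(z)
c,im=shot("wrist"); cv2.imwrite("pics/w8.png",im[120:400,120:520])
E
```

```text
touch 33.2 [447.67 334.12 -25.81] F [-1.42 -0.49  5.78] w 44.1 g 3.0
-26.5
```

The tips touch the bench at TCP z≈-25.8, so the fingers are really about 26 mm shorter than stated. I'll grip with TCP at z≈-23 and use measured offsets from here.

```bash
sed -i 's/(x,y,80),O(yaw)); r.move_straight((x,y,3.5),feed=120)/(x,y,50),O(yaw)); r.move_straight((x,y,-23),feed=120); r.wait(.2)/; s/r.move_straight((x,y,150)); st("lift")/r.move_straight((x,y,125)); st("lift")/; s/(\*p,150)/(*p,125)/' h.py; python3 - <<'E'
from h import *
a=(447.33,333.95,-0.232)
r.move_straight((a[0],a[1],-23),feed=40); r.wait(.2); r.set_gripper(8,60); o=st("grip")
if o["gripper_width"]>11:
    r.move_straight((a[0],a[1],125)); o2=st("lift")
    off=insert(4,o["eef_pos"][2])
    print("off",off)
E
```

```text
grip 34.3 [447.29 333.86 -23.03] F [-0.43 -0.58 -0.88] w 13.3 g 60.0
lift 35.4 [446.68 333.59 123.99] F [-0.32 -0.13 -2.77] w 13.3 g 60.0
above 37.4 [662.12  42.49  73.49] F [ 0.37  0.01 -2.13] w 13.7 g 60.0
z100 37.7 [662.57  41.29  65.84] F [ 0.47 -3.36  1.34] w 13.4 g 60.0
z95 38.0 [662.84  41.23  60.9 ] F [ 3.16 -4.24  2.82] w 13.3 g 60.0
z90 38.3 [660.26  41.87  53.08] F [-0.05 -2.69 -4.44] w 13.4 g 60.0
z86 38.5 [661.28  42.86  50.16] F [-0.19  0.07 -2.57] w 13.1 g 60.0
z83.5 38.8 [661.75  42.29  48.35] F [-1.31  0.29 -2.9 ] w 13.2 g 60.0
z82.5 39.0 [661.81  41.99  47.5 ] F [ 0.04 -0.07 -3.09] w 13.2 g 60.0
z81.5 39.3 [662.08  41.95  46.94] F [0.3  0.2  1.19] w 13.6 g 60.0
z80.5 39.5 [662.14  41.93  46.79] F [-2.74 -0.24  6.07] w 13.7 g 60.0
off 35.02551174165299
```

```bash
python3 - <<'E'
from h import *
release(4,35)
a=look_axle((440,213)); print(a)
z=pick(a)
if r.get_obs()["gripper_width"]>11 and abs(a[1]-213)<60:
    insert(3,z); release(3,35)
E
```

```text
open 40.1 [661.81  41.93  45.36] F [ 0.14 -0.51  0.09] w 36.0 g 0.0
out 40.8 [661.26  41.96 124.14] F [ 0.48  0.05 -0.45] w 36.1 g 0.0
[415.31 203.76  -0.17]
grip 45.4 [415.25 203.69 -23.03] F [-0.17 -1.38  0.71] w 13.3 g 60.0
lift 46.6 [414.61 203.56 124.17] F [-0.07  0.22 -2.87] w 13.7 g 60.0
above 48.4 [654.7  -22.13  73.62] F [ 1.06 -0.36 -2.31] w 13.3 g 60.0
z100 48.7 [654.31 -22.66  64.92] F [-0.35  0.02 -2.42] w 13.4 g 60.0
z95 49.0 [655.55 -22.93  60.84] F [ 3.07 -2.2   1.26] w 13.1 g 60.0
z90 49.3 [654.34 -22.76  54.44] F [ 2.69 -0.97 -2.78] w 13.2 g 60.0
z86 49.5 [653.3  -22.31  49.83] F [-1.17 -0.24 -2.92] w 13.2 g 60.0
z83.5 49.8 [654.06 -22.54  48.07] F [-0.44  1.1  -3.59] w 13.2 g 60.0
z82.5 50.0 [654.34 -22.63  47.45] F [ 0.43 -0.76 -2.47] w 13.6 g 60.0
z81.5 50.3 [654.62 -22.68  46.95] F [-0.45 -0.18  0.23] w 13.5 g 60.0
z80.5 50.5 [654.66 -22.66  46.82] F [-3.26 -0.04  6.45] w 13.6 g 60.0
open 51.1 [654.4  -22.66  45.37] F [-0.55  0.06  0.13] w 35.7 g 0.0
out 51.8 [653.83 -22.52 124.15] F [-0.31 -0.42 -0.6 ] w 36.2 g 0.0
```

```bash
python3 - <<'E'
from h import *
for n,p in ((2,(439,100)),(1,(447,-6))):
    a=look_axle(p); print(n,a)
    z=pick(a)
    if r.get_obs()["gripper_width"]<11: print("MISS"); break
    insert(n,z); release(n,35)
r.move_to((600,60,230),O(0)); r.wait(.3); c,im=shot("wrist","w9")
hsv=cv2.cvtColor(im,cv2.COLOR_BGR2HSV); m=cv2.inRange(hsv,(0,0,0),(179,255,115))
u,v=map(int,proj(c,(*EYE,50))); n,l,s,ce=cv2.connectedComponentsWithStats(m[v-14:v+14,u-14:u+14]); k=1+np.argmax(s[1:,4]); print("eye",s[k],onz(c,ce[k]+[u-14,v-14],50))
cs,sd=shot("side"); 
cv2.imwrite("pics/mix4.png",np.vstack([cv2.resize(im[45:230,190:560],(780,390)),cv2.resize(sd[150:230,240:400],(400,200))[:, :].copy() if False else cv2.copyMakeBorder(cv2.resize(sd[150:230,240:400],(400,200)),0,0,0,380,cv2.BORDER_CONSTANT)]))
E
```

```text
2 [437.92  99.57  -0.11]
grip 56.4 [437.88  99.5  -23.01] F [-0.63  0.05  0.98] w 13.9 g 60.0
lift 57.5 [437.2   99.54 124.19] F [-0.32  0.9  -2.16] w 13.2 g 60.0
above 59.2 [647.25 -86.78  73.68] F [-0.8   0.29 -2.31] w 13.3 g 60.0
z100 59.5 [646.86 -87.21  64.93] F [-0.73 -0.09 -2.16] w 13.5 g 60.0
z95 59.8 [648.05 -87.51  60.76] F [ 2.57 -0.82 -0.2 ] w 13.4 g 60.0
z90 60.1 [647.07 -87.35  54.68] F [ 1.37 -1.22 -1.96] w 13.5 g 60.0
z86 60.3 [645.86 -86.87  49.85] F [ 0.63 -0.66 -2.55] w 13.5 g 60.0
z83.5 60.6 [646.6  -87.09  48.06] F [ 0.28 -0.35 -1.98] w 13.2 g 60.0
z82.5 60.8 [646.91 -87.18  47.46] F [-0.76  0.91 -2.29] w 13.5 g 60.0
z81.5 61.1 [647.15 -87.26  46.94] F [-0.84  0.78  1.24] w 13.5 g 60.0
z80.5 61.3 [647.24 -87.28  46.85] F [-2.24  1.32  7.32] w 13.4 g 60.0
open 61.9 [646.94 -87.23  45.37] F [-0.85 -0.39 -0.23] w 36.2 g 0.0
out 62.6 [646.39 -87.05 124.13] F [-1.55  0.13 -1.86] w 35.9 g 0.0
1 [447.84  -6.04  -0.02]
grip 67.1 [447.82  -6.08 -23.01] F [-0.73 -0.09  0.98] w 13.2 g 60.0
lift 68.2 [447.14  -5.89 124.21] F [-0.17 -0.94 -1.55] w 13.3 g 60.0
above 69.7 [ 639.8  -151.45   73.8 ] F [ 0.23  0.06 -2.63] w 13.6 g 60.0
z100 70.1 [ 639.43 -151.77   64.93] F [-1.24  0.02 -2.43] w 13.3 g 60.0
z95 70.3 [ 640.56 -152.09   60.81] F [2.06 0.14 2.51] w 13.3 g 60.0
z90 70.6 [ 639.74 -151.95   54.8 ] F [ 1.92 -0.39 -0.92] w 13.4 g 60.0
z86 70.9 [ 638.45 -151.42   49.86] F [ 0.4  -0.54 -1.47] w 13.3 g 60.0
z83.5 71.1 [ 639.17 -151.68   48.04] F [ 0.08 -0.52 -1.  ] w 13.4 g 60.0
z82.5 71.4 [ 639.49 -151.76   47.45] F [ 0.37 -0.05 -1.67] w 13.3 g 60.0
z81.5 71.6 [ 639.7  -151.82   46.93] F [-1.35  1.    0.9 ] w 13.1 g 60.0
z80.5 71.9 [ 639.8  -151.84   46.85] F [-2.67  1.02  7.42] w 13.4 g 60.0
open 72.5 [ 639.49 -151.78   45.35] F [ 0.32 -0.31 -0.22] w 35.8 g 0.0
out 73.2 [ 638.94 -151.58  124.09] F [ 0.12  1.03 -0.9 ] w 35.7 g 0.0
eye [  6   8  13  14 143] [669.81 111.4   50.  ]
```

View pics/mix4.png

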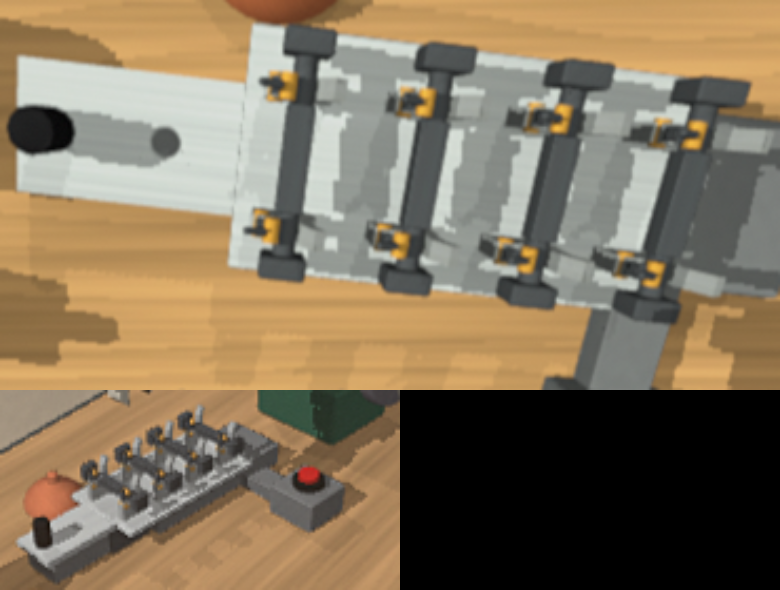

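All four axles are seated with the noses over them. The carriage crept about 3 mm, with the eye now at (669.8,111.4). Push the knob next, with the gripper turned 90° to clear the drum.

```bash
python3 - <<'E'
from h import *
E=np.array([669.8,111.4]); k=E+60*YH
r.set_gripper(0,20)
s=k+36*YH
for dy in (np.pi/2,-np.pi/2):
    q=r.inverse_kinematics((*s,125),O(YAW+dy)); print(dy,None if q is None else np.array(q))
qs=[(abs(np.array(q)[5]),d) for d in (np.pi/2,-np.pi/2) for q in [r.inverse_kinematics((*s,125),O(YAW+d))] if q is not None]
d=min(qs)[1]; o=O(YAW+d)
r.move_to((*s,125),o); r.move_straight((*s,36),feed=100); st("beside")
t=36; contact=None
while t>-80:
    t-=4 if t>-35 else 2
    r.move_straight((*(k+t*YH),36),feed=40); ob=r.get_obs(); f=ob["contact_force"]@np.array([*YH,0])
    if t%8==0 or t<-35: print(t,round(f,1),end=" | ")
    if f>14: break
st("end"); 
t+=12; r.move_straight((*(k+t*YH),36),feed=60); r.move_straight((*(k+t*YH),125)); 
E
```

```text
1.5707963267948966 [ 0.19  0.75  1.03 -0.    1.36  0.3 ]
-1.5707963267948966 [ 0.19  0.75  1.03  0.    1.36 -2.84]
beside 77.4 [681.38 206.89  36.93] F [-0.4  -0.74  0.39] w 0.8 g 0.0
32 0.7 | 24 -0.2 | 16 1.9 | 8 1.6 | 0 0.5 | -8 1.2 | -16 1.3 | -24 1.7 | -32 1.7 | -36 1.3 | -38 2.6 | -40 2.3 | -42 4.3 | -44 2.7 | -46 8.5 | -48 15.3 | end 83.4 [671.61 127.04  36.1 ] F [ 3.2  14.99 -0.59] w 0.6 g 7.5
```

The end stop was felt at 15 N. Look for the eye from two places, then take the pin.

```bash
python3 - <<'E'
from h import *
obs=[]
for i,p in enumerate([(600,60,230),(600,0,230)]):
    r.move_to((*p,),O(0)); r.wait(.3); c,im=shot("wrist",f"w1{i}")
    m=cv2.inRange(cv2.cvtColor(im,cv2.COLOR_BGR2HSV),(0,0,0),(179,255,115)); m[228:]=0
    n,l,s,ce=cv2.connectedComponentsWithStats(m)
    for k in range(1,n):
        w=onz(c,ce[k],50)
        if 90<s[k][4]<260 and abs(s[k][2]-s[k][3])<4 and 20<w[1]<80: print(i,ce[k],s[k],w); obs.append((c,ce[k]))
if len(obs)==2: print(tri(obs))
st("")
E
```

```text
1 [273.99   7.05] [266   0  14  13  93] [775.84  42.96  50.  ]
 86.8 [600.     0.85 230.03] F [-1.02  0.16  0.37] w 0.8 g 0.0
```

```bash
python3 - <<'E'
from h import *
r.move_to((600,60,230),O(0)); r.wait(.3); c,im=shot("wrist","w12"); 
u,v=map(int,proj(c,(662,44,50))); print(u,v)
cr=im[v-35:v+35,u-90:u+60]; g=cv2.cvtColor(cr,cv2.COLOR_BGR2GRAY)
print(g[20:50:1,80:104:2])
cv2.imwrite("pics/eye2.png",cv2.resize(cr,None,fx=5,fy=5,interpolation=cv2.INTER_CUBIC))
E
```

```text
326 119
[[208 208 209 210 210 210 211 211 210 211 210 210]
 [206 207 207 208 207 208 209 209 210 210 211 212]
 [204 206 206 206 206 207 207 207 207 207 209 209]
 [203 203 205 205 205 206 206 206 206 206 206 207]
 [202 201 203 203 203 204 205 205 205 206 205 206]
 [204 203 202 202 203 202 203 202 203 205 205 205]
 [204 201 201 199 201 200 201 202 201 201 203 203]
 [181 179 179 176 183 183 191 203 202 201 200 200]
 [151 151 150 137 144 144 166 195 206 203 202 201]
 [143 143 136 113 110 111 127 165 207 207 205 204]
 [144 144 126 105 103 102 103 118 202 206 206 206]
 [147 145 117 104 105 104 104  80 189 205 204 204]
 [147 143 111 105 106 105 105  65 175 202 204 202]
 [146 135 105 104 104 104 106  63 156 189 206 205]
 [148 132 103 103 103 102 105  58 136 175 208 206]
 [149 133 102 103 102 102 105  52 129 170 207 206]
 [149 134 100 104 104 104 103  44 145 171 207 205]
 [145 132  92 107 107 108  92  34 175 178 210 208]
 [144 138  81 103 106 103  66  47 195 193 210 211]
 [146 144  89  78  87  77  34  91 203 204 207 208]
 [148 148 116  62  56  42  54 148 207 204 204 205]
 [148 149 139  96  62  61 121 189 208 206 205 206]
 [147 149 148 127 112 120 179 209 210 208 208 207]
 [144 144 145 137 162 174 206 210 210 210 210 209]
 [143 142 143 147 190 198 206 206 207 207 209 209]
 [151 150 156 180 204 205 204 203 204 205 204 206]
 [182 179 185 202 206 206 203 205 203 203 202 204]
 [205 204 204 205 205 203 203 203 204 203 204 204]
 [210 208 207 205 205 204 203 203 202 203 203 203]
 [208 207 208 207 205 205 204 203 203 203 203 202]]
```

View pics/eye2.png

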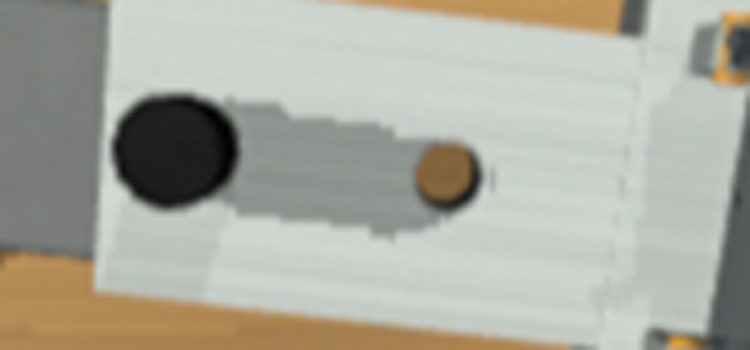

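The eye is round, centred near px (325.6,119.1), with the lug's bottom visible through it, so the carriage is at the stop. Now pick the pin and insert it with force watching.

```bash
python3 - <<'E'
from h import *
c=None
import sys
# eye position from picture taken at this same standing pose
c=r.calibration("wrist"); E=onz(c,(325.6,119.1),50)[:2]; print("eye",E)
pin=np.array([568.1,287.4]); r.set_gripper(50,60)
r.move_to((*pin,150),O(0)); r.move_straight((*pin,39),feed=100); r.wait(.2); st("at pin")
r.set_gripper(10,50); o=st("grip"); zg=o["eef_pos"][2]
if o["gripper_width"]<18: sys.exit("miss")
off=zg-52
r.move_straight((*pin,150),feed=100); st("lift")
oo=O(YAW+np.pi/2); r.move_to((*E,150),oo); r.move_straight((*E,105+off),feed=100); r.wait(.2); st("above")
for z in (98,94,90,80,70,60,54,52,51,50.5,50,49.5):
    r.move_straight((*E,z+off),feed=40); o=st(f"z{z}")
    if o["contact_force"][2]>6 : print("stop",z); break
E
```

```text
eye [662.25  45.56]
at pin 90.8 [568.37 287.53  39.57] F [-0.69  0.17  0.44] w 50.1 g 0.0
grip 91.4 [568.08 287.36  39.01] F [-0.49 -0.66  0.96] w 21.0 g 50.0
lift 92.7 [567.64 287.23 149.11] F [ 0.33  0.56 -1.26] w 21.1 g 50.0
above 95.2 [662.73  45.51  92.93] F [ 0.32  0.78 -1.75] w 21.0 g 50.0
z98 95.6 [661.9   45.54  84.48] F [-0.25  0.33 -1.06] w 21.1 g 50.0
z94 95.8 [662.03  45.57  80.63] F [ 0.86 -0.18 -0.69] w 21.0 g 50.0
z90 96.1 [662.02  45.59  76.62] F [-0.02 -0.13 -0.66] w 21.0 g 50.0
z80 96.5 [662.06  45.51  66.54] F [-0.26 -0.43 -1.91] w 21.3 g 50.0
z70 96.9 [662.13  45.5   56.6 ] F [-0.15 -0.6  -1.32] w 21.2 g 50.0
z60 97.3 [662.1   45.47  46.58] F [ 0.49 -0.9  -1.3 ] w 21.1 g 50.0
z54 97.6 [662.11  45.49  40.6 ] F [ 0.7   0.91 -1.23] w 21.0 g 50.0
z52 97.8 [662.26  45.5   38.93] F [-0.42  0.95 -1.97] w 21.1 g 50.0
z51 98.1 [662.24  45.55  38.  ] F [ 0.8   0.18 -1.63] w 21.3 g 50.0
z50.5 98.3 [662.25  45.57  37.5 ] F [ 0.39 -0.42 -1.3 ] w 21.2 g 50.0
z50 98.6 [662.26  45.56  37.  ] F [-0.16  0.79 -0.9 ] w 20.8 g 50.0
z49.5 98.8 [662.3   45.57  37.  ] F [-1.8  -0.31  3.76] w 21.1 g 50.0
```

The pin's flange met the tongue (contact at origin z≈50). Release it, check by wrist camera, then press the button.

```bash
python3 - <<'E'
from h import *
E=np.array([662.25,45.56])
r.set_gripper(44); r.wait(.2); st("open"); r.move_straight((*E,150)); 
obs=[]
for p in [(600,60,230),(600,0,230)]:
    r.move_to(p,O(0)); r.wait(.3); c,im=shot("wrist",f"p{p[1]}")
    u,v=map(int,proj(c,(*E,96))); hsv=cv2.cvtColor(im,cv2.COLOR_BGR2HSV)[v-22:v+22,u-22:u+22]
    m=cv2.inRange(hsv,(0,0,120),(179,45,185)); n,l,s,ce=cv2.connectedComponentsWithStats(m)
    ks=[k for k in range(1,n) if 100<s[k][4]<900]
    for k in ks: print(p,s[k],onz(c,ce[k]+[u-22,v-22],96))
    print(cv2.cvtColor(im,cv2.COLOR_BGR2GRAY)[v-20:v+21:4,u-24:u+25:4])
E
```

```text
open 99.6 [662.27  45.55  36.5 ] F [ 0.53 -0.29 -0.12] w 44.2 g 0.0
(600, 60, 230) [  0   7  44  27 728] [663.7   46.44  96.  ]
[[215 215 215 215 215 214 213 214 215 215 216 216 217]
 [211 211 212 212 213 212 207 214 219 217 216 216 216]
 [150 154 151 206 190 164 129 162 147 206 212 212 213]
 [150 149 148 140 154 198 197 191 156 147 152 151 179]
 [152 151 150 135 178 197 192 183 183 127 149 148 149]
 [148 148 148 124 197 191 189 183 180 134 151 150 150]
 [149 150 153 137 146 188 190 184 175 149 151 151 152]
 [192 187 146 141 144 155 182 170 146 149 150 153 153]
 [218 217 216 201 201 199 199 195 210 210 209 207 208]
 [211 211 209 198 199 201 201 214 216 216 215 213 213]
 [215 214 197 195 194 195 195 210 211 212 213 212 213]]
(600, 0, 230) [  0   8  44  26 710] [664.12  47.68  96.  ]
[[213 213 214 214 215 213 213 212 213 213 214 215 216]
 [208 209 210 210 212 212 212 208 200 213 217 216 216]
 [149 148 146 153 149 201 169 128 129 175 139 209 211]
 [149 148 148 148 145 194 193 191 167  74 129 150 151]
 [150 150 150 149 158 192 188 184 186  98 112 143 148]
 [148 147 146 145 168 189 189 183 180 128 121 147 149]
 [147 146 147 148 148 188 188 182 177  89 127 150 151]
 [212 211 191 185 145 133 172 176 143 151 152 147 150]
 [214 216 216 216 215 197 198 198 197 194 209 208 208]
 [208 208 208 210 208 196 198 198 199 203 215 214 214]
 [213 214 214 212 198 195 193 192 194 209 210 210 212]]
```

The pin's top disc sits on the predicted pixel for z=96 in both views, so the pin is home. Press the button.

```bash
python3 - <<'E'
from h import *
b=(471.5,-168.6); r.set_gripper(0,20)
r.move_to((*b,110),O(0)); r.move_straight((*b,50),feed=100); r.wait(.2); st("above")
z=46
while z>30:
    z-=1; r.move_straight((*b,z),feed=20); o=r.get_obs(); print(z,round(o["eef_pos"][2],2),round(o["contact_force"][2],1),end=" | ")
    if o["contact_force"][2]>18: break
r.wait(.3); st("pressed")
c,im=shot("side","btn")
r.move_straight((*b,120),feed=80); r.wait(.5); st("up")
E
```

```text
above 105.7 [ 471.95 -168.79   50.65] F [ 0.77 -0.5   1.04] w 0.1 g 0.0
45 45.13 1.5 | 44 44.17 2.1 | 43 43.13 2.8 | 42 42.11 3.2 | 41 41.12 4.2 | 40 40.16 6.1 | 39 39.99 13.3 | 38 39.82 20.9 | pressed 108.1 [ 471.91 -168.81   39.8 ] F [-2.64  0.61 20.96] w 0.4 g 10.7
up 109.8 [ 471.48 -168.58  119.97] F [-0.21  0.    0.16] w 0.5 g 0.0
```

Force rose to about 6 N and then hit a firm stop. To rule out the shut fingers (38 mm wide) having bottomed on the collar, I'll repeat with a single fingertip and averaged forces to measure the stroke.

```bash
python3 - <<'E'
from h import *
b=np.array((471.5,-168.6+33)); r.set_gripper(50,20)
r.move_to((*b,110),O(0)); r.move_straight((*b,52),feed=100); r.wait(.3)
def F():
    a=[]
    for _ in range(8): r.wait(.04); a.append(r.get_obs()["contact_force"][2])
    return np.mean(a)
f0=F(); print("f0",round(f0,2)); z=50
while z>30:
    z-=1; r.move_straight((*b,z),feed=25); f=F()-f0; print(z,round(r.get_obs()["eef_pos"][2],2),round(f,2),end=" | ")
    if f>14: break
st("pressed")
r.move_straight((*b,130),feed=80); r.wait(.5); st("up")
E
```

```text
f0 -0.04
49 49.04 -0.19 | 48 48.01 0.12 | 47 46.99 -0.01 | 46 46.09 1.27 | 45 45.06 1.74 | 44 44.05 2.26 | 43 43.04 2.97 | 42 42.02 3.84 | 41 41.04 4.2 | 40 40.09 5.7 | 39 39.87 13.56 | 38 39.62 21.31 | pressed 119.4 [ 471.78 -135.69   39.62] F [-2.59  2.29 20.71] w 50.2 g 10.5
up 121.2 [ 471.49 -135.61  129.97] F [ 0.28 -0.11 -0.35] w 49.7 g 0.0
```

The stroke is 6 mm with about 5 N at the bottom, so both presses went fully down and the button came back out. Hand in.

```bash
python3 -c "
from plant import r
print(r.sign_off(), r.get_obs()['clock'])"
```

```text
the job is handed in; nothing more can be done
the job is handed in; nothing more can be done
```

The job is handed in at about 121 s on the clock: four axles seated, carriage at its end stop, lock pin home, start button pressed fully and released (twice, the second to confirm the 6 mm stroke); I never touched the drum, dome or compound bar, though I took no final picture of them.

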